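# Fold the inner flap over the lenses and close the crate

### The job

Close up the crate of lenses: first push the upright inner flap down flat over the lenses, and only then push the big hinged cover over until it is fully shut on the crate. Just push with the fingers; nothing is to be lifted or carried. Leave the crate where it is, and leave the things standing around it alone.

Things in the scene. Friction and masses are not known exactly. Their poses are not given: they have to be found in the camera images.
- crate: Green plastic crate, 260 (its x) by 220 (its y) by 100 high, wall 5, filled with black lens barrels whose tops lie at 68, about 4 kg, standing loose on the table. Origin: centre of its underside; z up. The cover is hinged along its +y long side, the flap along its -y long side; both stand open at the start.
- flap (a joint): Angle of the inner flap, rad: 0 = flat, lying level inside the crate over the lenses, underside at 82 mm and upper face at 87 mm above the table; about 1.57 = upright; largest 1.65. Plain grey plate 236 (along crate x) by 150 by 5 thick. It stays at any angle where it is left (hinge friction about 0.16 N m), so it must be pushed all the way.
- flap_hinge (a point): Middle of the flap's hinge line, on the flap's underside (the lens side); 98 mm to crate -y of the crate's centre, 82 mm above the table. Hinge line along crate x. The flap folds down from here towards crate +y; its free edge comes down on a fixed ledge inside the crate (top at 81).
- flap_edge (a point): Middle of the flap's free edge, halfway through its thickness, 150 mm from the hinge line.
- cover (a joint): Angle of the cover, rad: 0 = shut, lying level on the crate's rim; 1.57 = upright; largest 1.95 (leaning outwards). Green plate 260 (along crate x) by 220 by 8 thick, about 0.28 kg; shut, its underside lies at 101 mm and its outer face at 109 mm above the table. It stays at any angle where it is left (hinge friction about 0.45 N m), so it must be pushed all the way.
- cover_hinge (a point): Middle of the cover's hinge line, on the cover's underside (the inner face); 110 mm to crate +y of the crate's centre, 101 mm above the table. Hinge line along crate x. The cover closes from here towards crate -y. Its outer face is smooth but for two ribs, 8 wide and 4 high, near its two short ends.
- cover_edge (a point): Middle of the cover's free edge, halfway through its thickness, 220 mm from the hinge line.
- lens_short: Bystander: black lens barrel, diameter 60, height 60, standing upright, loose. Origin: centre of its underside.
- lens_long: Bystander: black lens barrel, diameter 56, height 100, standing upright, loose. Origin: centre of its underside.
- blower: Bystander: black rubber air blower, bulb diameter 60, nozzle up, height 115, loose. Origin: centre of its underside.
- jar: Bystander: jar with a white cap, diameter 64, height 85, loose. Origin: centre of its underside.

How it is judged:
On the way, in this order (a step that is already met when the one before it is completed fails the run):
1. the flap is folded down flat while the cover still stands open (value of joint flap below 0.06 rad and value of joint cover above 1.2 rad), for 0.2 s.
2. the cover is shut over the flat flap (value of joint flap below 0.06 rad and value of joint cover below 0.05 rad), for 0.2 s.
At the end, for the whole second after the job is handed in: The flap is flat (under 0.06 rad) and the cover fully shut over it (under 0.05 rad); the crate is at rest and within 30 mm of where it stood, and so is each of the four bystanders (all of step 2 and not (distance of crate from where it was at the start of the episode above 0.03 m or angle between crate's own z axis and vertical above 0.1 rad) and not (distance of any of lens_short, lens_long, blower, jar from where it was at the start of the episode above 0.03 m) and linear speed of crate below 0.02 m/s); the robot touches nothing.
It fails at once if the cover is pushed over (below 1.1 rad) before the flap is down (0.15 rad) (value of joint cover below 1.1 rad and value of joint flap above 0.15 rad).
It fails at once if the crate is shoved or lifted by more than 30 mm, or tipped by more than 0.1 rad (distance of crate from where it was at the start of the episode above 0.03 m or angle between crate's own z axis and vertical above 0.1 rad).
It fails at once if one of the things standing around the crate is lifted or moved by more than 30 mm, or tipped over (distance of any of lens_short, lens_long, blower, jar from where it was at the start of the episode above 0.03 m or angle between any of lens_short, lens_long, blower, jar's own z axis and vertical above 0.5 rad).
It also fails if it takes over 62 s, if anything falls off the work surface, if the arm or the gripper's body presses on something with over 40 N, if the wrist force passes 120 N, or if a joint passes its speed limit or range.

### The arm

A 6-joint arm with a two-finger parallel gripper is mounted at the origin on the work surface. World frame = base frame: x ahead of the robot, y to its left, z up, the work surface at z = 0. Lengths are in m, angles in rad, forces in N, time in s.
With the tool pointing down it reaches from about 0.35 to 0.975 m from the base axis. Payload 4.9 kg.
Tool frame: the origin (TCP) lies midway between the tips of the shut fingers; the grasp point (between the pads) lies 19 mm behind it; z points along the fingers, y is the line along which they close (so a half turn about z gives the same grasp; the last joint's range is limited). The gripper opens to 85 mm and grips with 20 to 120 N. Pads are 22 mm wide; open, the fingers measure 114 mm over their backs; the gripper's body (76 mm by 85 mm) begins 54 mm behind the grasp point. The pads swing forward as they close: fully open they stand 13 mm farther back than shut.
Start: joints at [1.175, 0.053, 1.613, -0, 1.476, -0.119], TCP at [0.171, 0.601, 0.231] pointing down, gripper open.
Joint ranges: [-3.01, 3.01], [-1.01, 2.22], [0.06, 2.58], [-1.02, 4.17], [0.09, 2.62], [-3.14, 3.14]. Speed limits (rad/s): [2.57, 2.57, 3.14, 3.14, 3.14, 3.14].

### API

Orientations are given as a unit quaternion [w, x, y, z].
In Python, from cell import env gives the robot as it stands. The module is installed in compiled form; this text tells all that it offers.
- The arm moves only by the tool servo_tool, never from a script. Its argument "rows" is a list of rows, each a list of 3 entries, a list of its own where there are three numbers: the shift along the tool's x, y, z in m, then the turn, a rotation vector about the tool's x, y, z in degrees, then the opening, from 0 (shut) to 1 (fully open). A call has 1 to 12 rows; each row is the pose to reach, as a shift and turn from the pose commanded when the call began, along the tool's axes at that moment; what a row does not reach only later rows make up. A row lasts 1/8 s, in which the tool goes at most 62.5 mm and 10.7 degrees, less where a joint would pass 70% of its speed; a pose out of reach is approached as far as the arm can. A call with a gripper value outside its range is refused whole. The fingers move at their own pace and stop on an object; "grip_force" is the grip in N (left out, the last holds). Time passes only in rows, so rows that repeat a pose let the fingers close. It gives the time, the measured TCP pose, the force, the opening and the grip force at its end, in the units of the state.
- env.read_state(): the state, without advancing time (a new reading comes with each control period).
- env.capture(name): name is "scene" or "top"; returns the picture (384x512x3 uint8, red, green, blue); there is no depth.
- env.get_calibration(name): a dict with "mtx" (3x3 intrinsics, pixels), "pose" (4x4, takes a point from camera to world coordinates). Camera axes: x right, y up, looking along -z (the intrinsics and any distortion apply to the point x, -y, -z); pixel columns grow to the right and rows downward; lengths in m; the calibration is good to about 2 mm. A picture is of the moment at which its call begins. get_calibration takes no time and is no camera call.
- env.sign_off(): hands the job in; it is judged then, once.
Trained networks look in the newest picture that a camera, given by its name, has taken for a name from the list of things; names that differ only in an ending like _2 or _b are one class to them, and where a whole thing is asked for, a point or a joint stands for the part that bears it (a point fixed in the world has none). Each returns a list of dicts, best first, with "score" (0 to 1); they miss things now and then, are a little off and sometimes report something else, mostly with a low value. They report only what shows in the picture. A call takes as long as a camera call.
- env.trace(camera, query): "pixels" (384x512 bool, what is visible of it) and "pixel" ([column, row] in pixels, amid what is visible of it).
- env.tip_of(camera, query): "pixel" ([column, row] in pixels: a listed point, or the origin of a listed thing).
The state is a dict: "t": time; "joint_positions": joint angles; "joint_vel": joint speeds; "joint_efforts": joint torques, N m; "position": TCP position; "eef_rot": TCP orientation; "wrist_force": force on the tool from outside, world axes, zero at the start; "torque": the same for the moment, N m; "width": finger opening in m; "gripper_force": force on a finger pad.
Only numpy, scipy, OpenCV 4.12 (cv2) and the standard library are available. Lean on these libraries where they do the work, as an engineer would, in place of code of your own. Each camera call takes 0.05 s, during which the arm holds its last target. There are 200 camera calls.

## Working session

There is one attempt and no reset: what is moved stays moved. The work goes in short steps, Python scripts to look and compute and a tool call to move; the robot and the scene stay as the last step left them, time stands still between calls to the robot, and variables do not carry over. Pictures are saved under pics/ and viewed, at most 10 in all, crops included, and the job is handed in when it is done.

Besides the shell and the picture viewer there is one more tool, called after "Emit:" by a JSON object that holds its "method" and its "body", one argument or row to a line. servo_tool: Moves the arm, as the interface text tells. Its arguments: {"type":"object","properties":{"rows":{"type":"array","items":{"type":"array"}},"grip_force":{"type":"number"}},"required":["rows"]}

```bash
mkdir -p pics
cat > h.py <<'E'
import numpy as np, cv2
from cell import env
Q=["crate","flap_hinge","flap_edge","cover_hinge","cover_edge","lens_short","lens_long","blower","jar"]
def ray(cam,px):
    c=env.get_calibration(cam);K=np.array(c["mtx"]);T=np.array(c["pose"])
    d=np.linalg.inv(K)@[px[0],px[1],1]; d=T[:3,:3]@[d[0],-d[1],-d[2]]
    return T[:3,3],d/np.linalg.norm(d)
def atz(cam,px,z):
    o,d=ray(cam,px);return o+d*(z-o[2])/d[2]
def tri(p1,p2):
    o1,d1=ray("scene",p1);o2,d2=ray("top",p2)
    s=np.linalg.lstsq(np.c_[d1,-d2],o2-o1,rcond=None)[0]
    a=o1+s[0]*d1;b=o2+s[1]*d2
    return (a+b)/2,np.linalg.norm(a-b)
E
python3 - <<'E'
from h import *
np.set_printoptions(precision=3,suppress=True)
ims=[]
for c in("scene","top"):
    im=env.capture(c); cv2.imwrite(f"pics/{c}0.png",im[:,:,::-1])
    print(c,np.array(env.get_calibration(c)["pose"]).tolist())
R={}
for q in Q:
    r={c:env.tip_of(c,q) for c in("scene","top")}
    for c in r: print(q,c,[(np.round(x["pixel"]).tolist(),round(x["score"],2)) for x in r[c][:2]])
    if r["scene"] and r["top"]: print("   ",*tri(r["scene"][0]["pixel"],r["top"][0]["pixel"]))
s=env.read_state();print(s["t"],s["position"],s["eef_rot"],s["width"],s["wrist_force"])
E
```

```text
scene [[0.8605689289107883, 0.37038380716780317, -0.34962401802682597, 0.2662379445353243], [-0.5089953918413335, 0.6504088172044818, -0.5638191745470833, -0.4574381019816519], [0.018569051608149385, 0.6631622771920539, 0.7482452702368545, 0.7407021285772757], [0.0, 0.0, 0.0, 1.0]]
top [[0.006934944173828276, 0.9951739170542787, -0.09788146588680509, 0.5213994124974233], [-0.9999358639472538, 0.007777839958289669, 0.008232447852397724, 0.0405153924737561], [0.008954023752766107, 0.09781809658967577, 0.9951640294133465, 0.8500361124548765], [0.0, 0.0, 0.0, 1.0]]
crate scene [([249.0, 237.0], 0.93), ([164.0, 206.0], 0.5)]
crate top [([279.0, 217.0], 0.56)]
    [ 0.536 -0.009 -0.007] 0.0021792762631378756
flap_hinge scene [([290.0, 235.0], 0.86)]
flap_hinge top [([326.0, 200.0], 0.58)]
    [ 0.574 -0.105  0.09 ] 0.0027041149667885013
flap_edge scene [([303.0, 189.0], 0.72)]
flap_edge top [([342.0, 184.0], 0.96)]
    [ 0.59  -0.106  0.227] 0.001372347827603472
cover_hinge scene [([207.0, 192.0], 0.61)]
cover_hinge top [([241.0, 242.0], 0.61)]
    [0.479 0.077 0.101] 0.008204726765691199
cover_edge scene [([177.0, 104.0], 0.84), ([311.0, 190.0], 0.68)]
cover_edge top [([203.0, 266.0], 0.83), ([360.0, 180.0], 0.47)]
    [0.455 0.122 0.317] 0.0063772802738917295
lens_short scene [([262.0, 169.0], 0.8), ([208.0, 193.0], 0.57)]
lens_short top [([204.0, 158.0], 0.96)]
    [ 0.681  0.174 -0.008] 0.002725288840399009
lens_long scene [([166.0, 206.0], 0.73)]
lens_long top [([198.0, 278.0], 0.92)]
    [ 0.394  0.179 -0.003] 0.008090245926632529
blower scene [([308.0, 191.0], 0.65), ([248.0, 237.0], 0.53)]
blower top [([260.0, 128.0], 0.96)]
    [ 0.749  0.041 -0.007] 0.00840071052289243
jar scene [([330.0, 283.0], 0.97)]
jar top [([361.0, 178.0], 0.62)]
    [ 0.629 -0.206 -0.005] 0.00743625337721046
1.0 [0.171 0.601 0.231] [-0.     0.138  0.99   0.   ] 0.0855872362850838 [-0.518  0.391  0.392]
```

```bash
cd pics; python3 -c "
import cv2,numpy as np
a=cv2.imread('scene0.png');b=cv2.imread('top0.png')
cv2.imwrite('both0.png',np.vstack([a,b])[:, :] if 0 else cv2.resize(np.hstack([a,b]),(800,300)))"
```

```text
(no output)
```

View pics/scene0.png

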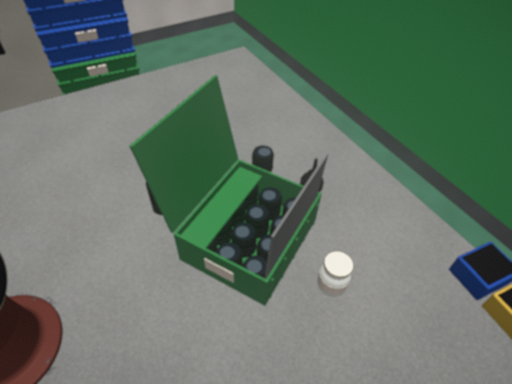

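View pics/top0.png

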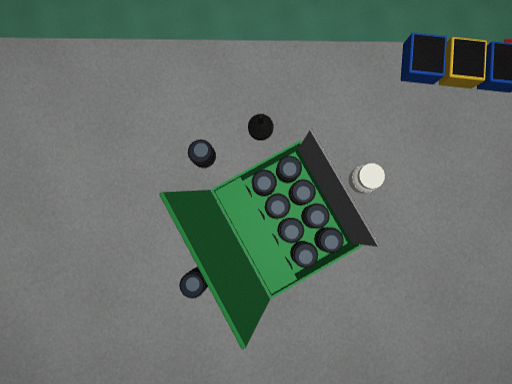

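Both views show the crate centred near (249,237) in scene and (279,217) in top. The cover stands behind it, with free corners at (161,193) and (244,348) in top, and leans outwards. The flap is upright, with free corners at (309,131) and (376,245) in top, and the jar is behind it at (370,177). I'll fit the pose by reprojection.

```bash
cat > fit.py <<'E'
from h import *
from scipy.optimize import least_squares
def proj(cam,P):
    c=env.get_calibration(cam);T=np.linalg.inv(np.array(c["pose"]));p=T[:3,:3]@P+T[:3,3]
    u=np.array(c["mtx"])@[p[0],-p[1],-p[2]];return u[:2]/u[2]
def W(p,l):
    c,s=np.cos(p[2]),np.sin(p[2]);return np.array([p[0]+c*l[0]-s*l[1],p[1]+s*l[0]+c*l[1],l[2]])
def cov(a,x,r,t): return [x,.110-r*np.cos(a)+t*np.sin(a),.101+r*np.sin(a)+t*np.cos(a)]
def flp(a,x,r,t): return [x,-.098+r*np.cos(a)-t*np.sin(a),.082+r*np.sin(a)+t*np.cos(a)]
def fit(obs,p0):
    f=lambda p:np.concatenate([proj(c,W(p,g(p)))-px for c,px,g in obs])
    r=least_squares(f,p0,loss="soft_l1",f_scale=2);return r.x,f(r.x).reshape(-1,2)
E
cat > a.py <<'E'
from fit import *
np.set_printoptions(precision=3,suppress=True)
K=lambda *l:(lambda p:list(l))
C=lambda x,r,t:(lambda p:cov(p[3],x,r,t)); F=lambda x,r,t:(lambda p:flp(p[4],x,r,t))
obs=[("scene",[249,237],K(0,0,0)),("top",[279,217],K(0,0,0)),
("scene",[290,235],K(0,-.098,.082)),("top",[326,200],K(0,-.098,.082)),
("scene",[303,189],F(0,.15,.0025)),("top",[342,184],F(0,.15,.0025)),
("scene",[207,192],K(0,.11,.101)),("top",[241,242],K(0,.11,.101)),
("scene",[177,104],C(0,.22,.004)),("top",[203,266],C(0,.22,.004)),
("top",[161,193],C(.13,.22,.006)),("top",[244,348],C(-.13,.22,.006)),
("scene",[217,81],C(.13,.22,.004)),("scene",[139,148],C(-.13,.22,.004)),
("top",[309,131],F(.118,.15,.003)),("top",[376,245],F(-.118,.15,.003)),
("top",[213,190],K(.13,.11,.1)),("top",[270,297],K(-.13,.11,.1)),
("scene",[326,157],F(.118,.15,.003)),("scene",[179,235],K(-.13,.11,.1))]
p,r=fit(obs,[.53,-.01,.48,1.8,1.57]);print(p);print(r.round(1).tolist())
c,s=np.cos(p[2]),np.sin(p[2]);print("x",c,s)
for n,l in dict(flap_top=flp(p[4],0,.15,.005),cov_top=cov(p[3],0,.22,.008)).items():print(n,l,W(p,l))
for n,l in dict(A_high=[0,-.155,.4],A=[0,-.155,.205],C_hi=[0,.215,.4],C=[0,.215,.28]).items():print(n,W(p,l))
E
python3 a.py
```

```text
[ 0.534 -0.018  0.521  1.783  1.587]
[[2.1, 0.9], [3.7, 0.7], [1.7, -0.1], [-1.6, -5.1], [-1.2, -0.8], [0.7, 2.7], [2.4, -0.2], [-0.8, 1.0], [2.1, 1.6], [0.2, 2.0], [-0.2, -0.7], [1.0, 0.1], [0.2, -7.4], [-7.1, -2.8], [0.1, -1.9], [1.9, 0.9], [-2.7, -1.0], [1.0, 1.5], [0.8, -6.3], [-5.1, -2.2]]
x 0.8672248162563632 0.49791677825628367
flap_top [0, np.float64(-0.10539032179764694), np.float64(0.23190124463701833)] [ 0.587 -0.109  0.232]
cov_top [0, np.float64(0.16414161252607562), np.float64(0.31438389300290753)] [0.453 0.125 0.314]
A_high [ 0.612 -0.152  0.4  ]
A [ 0.612 -0.152  0.205]
C_hi [0.427 0.169 0.4  ]
C [0.427 0.169 0.28 ]
```

Emit:
{"method": "servo_tool", "body": {
  "rows": [
    [[-0.02,-0.02,-0.055],[0,0,8],0],
    [[-0.045,-0.043,-0.1],[0,0,16],0],
    [[-0.075,-0.07,-0.15],[0,0,24],0],
    [[-0.115,-0.11,-0.16],[0,0,32],0],
    [[-0.63,-0.604,-0.16],[0,0,44],0],
    [[-0.63,-0.604,-0.16],[0,0,44],0],
    [[-0.63,-0.604,-0.16],[0,0,44],0],
    [[-0.63,-0.604,-0.16],[0,0,44],0],
    [[-0.63,-0.604,-0.16],[0,0,44],0],
    [[-0.63,-0.604,-0.16],[0,0,44],0],
    [[-0.63,-0.604,-0.16],[0,0,44],0],
    [[-0.63,-0.604,-0.16],[0,0,44],0]
  ]
}}

```text
t: 2.5
position: [0.5045, 0.0304, 0.3917]
eef_rot: [0.0, 0.499, 0.867, 0.0]
wrist_force: [0.9, 1.3, -1.4]
width: 0.0002
gripper_force: 0.0
```

Emit:
{"method": "servo_tool", "body": {
  "rows": [
    [[-0.06,0,0],[0,0,0],0],
    [[-0.12,0,0],[0,0,0],0],
    [[-0.18,0,0],[0,0,0],0],
    [[-0.217,0,0.01],[0,0,0],0],
    [[-0.217,0,0.06],[0,0,0],0],
    [[-0.217,0,0.12],[0,0,0],0],
    [[-0.217,0,0.17],[0,0,0],0],
    [[-0.217,0,0.182],[0,0,0],0],
    [[-0.217,0,0.182],[0,0,0],0],
    [[-0.217,0,0.182],[0,0,0],0]
  ]
}}

```text
t: 3.75
position: [0.6145, -0.1558, 0.2129]
eef_rot: [0.003, 0.499, 0.867, 0.0]
wrist_force: [-0.8, -0.6, 0.9]
width: 0.0001
gripper_force: 0.0
```

Run:
```python
from h import *
a=env.capture("scene");b=env.capture("top")
cv2.imwrite("pics/b1.png",cv2.resize(np.hstack([a,b])[:,:,::-1][40:340],(800,240)))
s=env.read_state();print(s["position"],s["wrist_force"])
```

```text
[ 0.61426953 -0.15576483  0.21260067] [-0.39520249  0.51277326 -0.10766844]
```

View pics/b1.png

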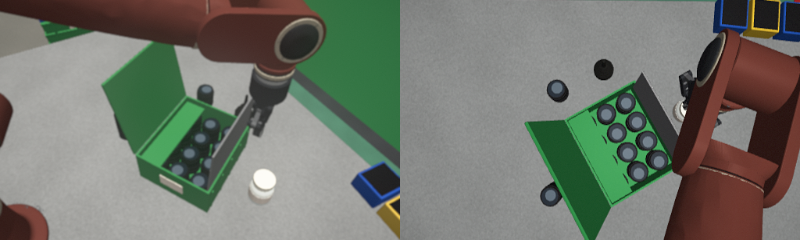

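Emit:
{"method": "servo_tool", "body": {
  "rows": [
    [[0.025,0,0.003],[0,0,0],0],
    [[0.045,0,0.003],[0,0,0],0],
    [[0.062,0,0.004],[0,0,0],0],
    [[0.079,0,0.006],[0,0,0],0],
    [[0.094,0,0.012],[0,0,0],0],
    [[0.109,0,0.02],[0,0,0],0],
    [[0.121,0,0.03],[0,0,0],0],
    [[0.132,0,0.042],[0,0,0],0],
    [[0.14,0,0.056],[0,0,0],0],
    [[0.145,0,0.07],[0,0,0],0],
    [[0.145,0,0.07],[0,0,0],0]
  ]
}}

```text
t: 5.22
position: [0.5386, -0.0294, 0.137]
eef_rot: [-0.002, 0.499, 0.867, -0.001]
wrist_force: [-1.1, 0.3, 1.0]
width: -0.0002
gripper_force: 0.0
```

Run:
```python
from h import *
a=env.capture("scene");b=env.capture("top")
cv2.imwrite("pics/b2.png",cv2.resize(np.hstack([a,b])[:,:,::-1][40:340],(800,240)))
s=env.read_state();print(s["position"],s["wrist_force"],s["joint_positions"])
```

```text
[ 0.53988835 -0.02997796  0.1388745 ] [-0.0815483  -0.51917299  0.94487963] [-1.93051391e-01 -7.24904747e-02  1.89556047e+00 -1.51705268e-04
  1.31928984e+00 -7.18937829e-01]
```

View pics/b2.png

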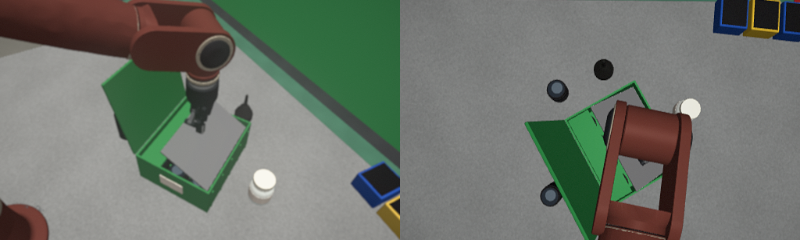

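Run:
```python
from h import *
np.set_printoptions(precision=3,suppress=True)
for z in(.35,.4,.45): print(z,atz("top",[271,168],z)[:2],atz("top",[252,337],z)[:2],atz("top",[310,180],z)[:2])
o,d=ray("scene",[271,104])
for x in(.5,.55,.6):print(o+d*(x-o[0])/d[0])
```

```text
0.35 [0.599 0.023] [0.367 0.048] [ 0.583 -0.032]
0.4 [0.592 0.025] [0.383 0.047] [ 0.577 -0.025]
0.45 [0.584 0.026] [0.398 0.046] [ 0.57  -0.018]
[ 0.5   -0.116  0.45 ]
[ 0.55  -0.043  0.388]
[0.6   0.03  0.325]
```

Emit:
{"method": "servo_tool", "body": {
  "rows": [
    [[0.003,0,0.012],[0,0,0],0],
    [[0.005,0,0.024],[0,0,0],0],
    [[0.006,0,0.034],[0,0,0],0],
    [[0.007,0,0.042],[0,0,0],0],
    [[0.008,0,0.048],[0,0,0],0],
    [[0.008,0,0.052],[0,0,0],0],
    [[0.008,0,0.052],[0,0,0],0],
    [[0.008,0,0.052],[0,0,0],0]
  ]
}}

```text
t: 6.32
position: [0.5361, -0.023, 0.0873]
eef_rot: [0.0, 0.499, 0.867, 0.0]
wrist_force: [-0.6, 0.6, -0.6]
width: 0.0001
gripper_force: 0.0
```

Emit:
{"method": "servo_tool", "body": {
  "rows": [
    [[0,0,0.002],[0,0,0],0],
    [[0,0,0.003],[0,0,0],0],
    [[0,0,0.004],[0,0,0],0],
    [[0,0,0.004],[0,0,0],0],
    [[0,0,0.004],[0,0,0],0]
  ]
}}

```text
t: 6.95
position: [0.5364, -0.023, 0.0868]
eef_rot: [-0.0, 0.499, 0.867, -0.0]
wrist_force: [-11.2, 1.6, 18.6]
width: -0.0002
gripper_force: 9.1
```

Emit:
{"method": "servo_tool", "body": {
  "rows": [
    [[0,0,-0.03],[0,0,0],0],
    [[0,0,-0.08],[0,0,0],0],
    [[0,0,-0.14],[0,0,0],0],
    [[0,0,-0.2],[0,0,0],0],
    [[0,0,-0.26],[0,0,0],0],
    [[0,0,-0.3],[0,0,0],0],
    [[0.04,0,-0.305],[0,0,0],0],
    [[0.1,0,-0.305],[0,0,0],0],
    [[0.16,0,-0.305],[0,0,0],0],
    [[0.22,0,-0.305],[0,0,0],0],
    [[0.225,0,-0.305],[0,0,0],0],
    [[0.225,0,-0.305],[0,0,0],0]
  ]
}}

```text
t: 8.45
position: [0.4231, 0.1716, 0.3883]
eef_rot: [0.0, 0.499, 0.867, -0.0]
wrist_force: [-0.3, -0.6, 0.3]
width: -0.0003
gripper_force: 0.0
```

Run:
```python
from h import *
a=env.capture("scene");b=env.capture("top")
cv2.imwrite("pics/b3.png",cv2.resize(np.hstack([a,b])[:,:,::-1][40:340],(800,240)))
s=env.read_state();print(s["position"],s["wrist_force"])
for c in("scene","top"):
  for q in("flap_edge","cover_edge"):print(c,q,[(np.round(x["pixel"]).tolist(),round(x["score"],2)) for x in env.tip_of(c,q)[:2]])
```

```text
[0.42360826 0.17069538 0.38803522] [-0.51107616 -0.25171552 -0.24912214]
scene flap_edge [([230.0, 204.0], 0.64)]
scene cover_edge [([177.0, 108.0], 0.64), ([310.0, 193.0], 0.16)]
top flap_edge [([262.0, 226.0], 0.95)]
top cover_edge [([203.0, 267.0], 0.81), ([326.0, 199.0], 0.52)]
```

View pics/b3.png

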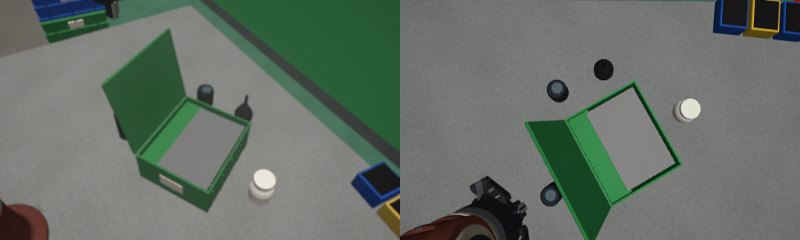

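Run:
```python
from fit import *
t=np.array([.4236,.1707,.388])
for dz in(0,.07,.15,.28):
  for c in("top","scene"):u=proj(c,t+[0,0,dz]);print(dz,c,u,((u-[0,40])*.78).round())
```

```text
0 top [154.56583639 300.08802891] [121. 203.]
0 scene [146.48018544  61.87796688] [114.  17.]
0.07 top [135.54084005 314.23305997] [106. 214.]
0.07 scene [138.20318387  22.4532221 ] [108. -14.]
0.15 top [102.97490007 338.44574439] [ 80. 233.]
0.15 scene [126.85072327 -31.62044913] [ 99. -56.]
0.28 top [-14.80487635 426.01467557] [-12. 301.]
0.28 scene [ 102.14997205 -149.27426423] [  80. -148.]
```

The flap lies flat, showing as a grey panel over the lenses in both views. The cover is still open and the gripper is now behind it. Next I go down and push the cover.

Emit:
{"method": "servo_tool", "body": {
  "rows": [
    [[0,0,0.05],[0,0,0],0],
    [[0,0,0.095],[0,0,0],0],
    [[-0.01,0,0.103],[0,0,0],0],
    [[-0.03,0,0.103],[0,0,0],0],
    [[-0.045,0,0.103],[0,0,0],0],
    [[-0.06,0,0.103],[0,0,0],0],
    [[-0.075,0,0.103],[0,0,0],0],
    [[-0.09,0,0.103],[0,0,0],0],
    [[-0.106,0,0.104],[0,0,0],0],
    [[-0.122,0,0.105],[0,0,0],0],
    [[-0.138,0,0.107],[0,0,0],0],
    [[-0.138,0,0.107],[0,0,0],0]
  ]
}}

```text
t: 10.25
position: [0.4927, 0.0509, 0.2805]
eef_rot: [-0.0, 0.5, 0.866, -0.001]
wrist_force: [-0.5, -0.3, -0.4]
width: -0.0002
gripper_force: 0.0
```

Run:
```python
from h import *
a=env.capture("scene");b=env.capture("top")
cv2.imwrite("pics/b4.png",cv2.resize(np.hstack([a,b])[:,:,::-1][40:340],(800,240)))
s=env.read_state();print(s["position"],s["wrist_force"])
```

```text
[0.49243047 0.0518371  0.28108327] [-0.04862614  0.8178183   0.73658899]
```

View pics/b4.png

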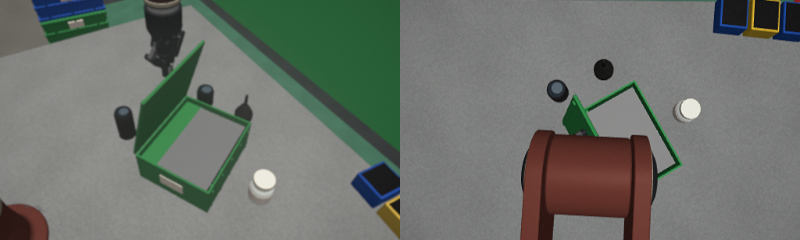

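Emit:
{"method": "servo_tool", "body": {
  "rows": [
    [[-0.012,0,0.003],[0,0,0],0],
    [[-0.023,0,0.007],[0,0,0],0],
    [[-0.034,0,0.011],[0,0,0],0],
    [[-0.045,0,0.016],[0,0,0],0],
    [[-0.056,0,0.022],[0,0,0],0],
    [[-0.066,0,0.029],[0,0,0],0],
    [[-0.084,0,0.044],[0,0,0],0],
    [[-0.101,0,0.061],[0,0,0],0],
    [[-0.115,0,0.081],[0,0,0],0],
    [[-0.127,0,0.102],[0,0,0],0],
    [[-0.136,0,0.124],[0,0,0],0],
    [[-0.136,0,0.124],[0,0,0],0]
  ]
}}

```text
t: 11.85
position: [0.5589, -0.0657, 0.1534]
eef_rot: [-0.003, 0.499, 0.866, -0.001]
wrist_force: [0.5, 0.2, -0.8]
width: 0.0002
gripper_force: 0.0
```

Emit:
{"method": "servo_tool", "body": {
  "rows": [
    [[-0.003,0,0.012],[0,0,0],0],
    [[-0.006,0,0.024],[0,0,0],0],
    [[-0.007,0,0.035],[0,0,0],0],
    [[-0.008,0,0.042],[0,0,0],0],
    [[-0.008,0,0.046],[0,0,0],0],
    [[-0.008,0,0.048],[0,0,0],0],
    [[-0.008,0,0.048],[0,0,0],0]
  ]
}}

```text
t: 12.72
position: [0.5646, -0.0721, 0.1093]
eef_rot: [-0.0, 0.499, 0.867, 0.0]
wrist_force: [-1.0, 0.4, 0.3]
width: -0.0
gripper_force: 0.0
```

Emit:
{"method": "servo_tool", "body": {
  "rows": [
    [[0,0,0.002],[0,0,0],0],
    [[0,0,0.003],[0,0,0],0],
    [[0,0,0.004],[0,0,0],0],
    [[0,0,0.004],[0,0,0],0],
    [[0,0,0.004],[0,0,0],0]
  ]
}}

```text
t: 13.35
position: [0.5649, -0.0722, 0.1089]
eef_rot: [-0.0, 0.499, 0.867, -0.0]
wrist_force: [-9.4, 1.8, 16.0]
width: 0.0
gripper_force: 8.0
```

Firm contact at z = 0.109, which is the shut height. I'll lift clear and check.

Emit:
{"method": "servo_tool", "body": {
  "rows": [
    [[0,0,0.002],[0,0,0],0],
    [[0,0,-0.02],[0,0,0],0],
    [[0,0,-0.07],[0,0,0],0],
    [[0,0,-0.13],[0,0,0],0],
    [[0,0,-0.19],[0,0,0],0],
    [[0,0,-0.25],[0,0,0],0],
    [[0,-0.06,-0.28],[0,0,0],0],
    [[0.06,-0.09,-0.28],[0,0,0],0],
    [[0.12,-0.1,-0.28],[0,0,0],0],
    [[0.18,-0.1,-0.28],[0,0,0],0],
    [[0.24,-0.1,-0.28],[0,0,0],0],
    [[0.24,-0.1,-0.28],[0,0,0],0]
  ]
}}

```text
t: 14.85
position: [0.356, 0.0879, 0.3863]
eef_rot: [0.001, 0.496, 0.868, 0.001]
wrist_force: [0.4, -0.0, 0.2]
width: 0.0002
gripper_force: 0.0
```

Run:
```python
from h import *
np.set_printoptions(precision=3,suppress=True)
a=env.capture("scene");b=env.capture("top")
cv2.imwrite("pics/b5.png",cv2.resize(np.hstack([a,b])[:,:,::-1][40:340],(800,240)))
s=env.read_state();print(s["position"],s["wrist_force"])
for q in("crate","cover_edge","lens_short","lens_long","blower","jar"):
  r=[env.tip_of(c,q) for c in("scene","top")]
  print(q,*( tri(r[0][0]["pixel"],r[1][0]["pixel"]) if r[0] and r[1] else r))
```

```text
[0.357 0.086 0.386] [ 0.889  0.219 -0.302]
crate [ 0.534 -0.014  0.002] 5.7311766410609565e-05
cover_edge [ 0.59  -0.113  0.098] 0.0078555426784534
lens_short [ 0.687  0.177 -0.022] 0.0013039907687967022
lens_long [0.395 0.176 0.001] 0.004318743192944032
blower [0.749 0.035 0.003] 0.003312824309801743
jar [ 0.63  -0.208 -0.001] 0.00011922395969297833
```

View pics/b5.png

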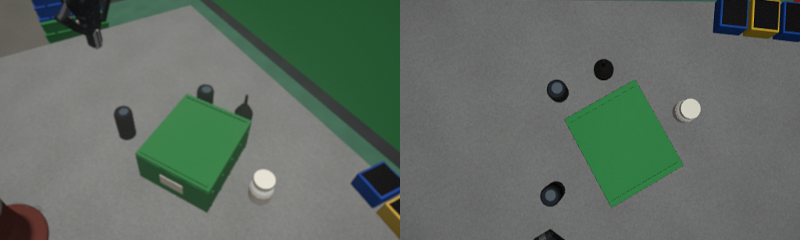

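The cover is fully shut, the crate and bystanders haven't moved, and the arm is clear of everything.

```bash
python3 -c "
from cell import env
print(env.sign_off())"
```

```text
the job is handed in; nothing more can be done
None
```

The flap was pushed flat first, then the cover was pushed shut; at the last check the crate and the four bystanders were where they started, within camera accuracy, and I handed the job in at about 15 s (no verdict was returned).

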